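# Gauge the end gap of a trophy plinth with stepped leaves

## Task

Find out how far the plinth in front of the tall stop is short: try the stepped gauge leaves in the gap between stop and plinth, thinnest first, each with its flat back along the stop, pressing gently, and put every leaf that passes its step back in its own slot before taking the next. The first leaf whose tip goes in but whose step binds on the plinth's edge is the reading: press it lightly home, leave it standing there, and leave the thicker leaves and everything else alone.

Things in the scene. Friction and masses are not known exactly. Their poses are not given: they have to be found in the camera images.
- fixture: Checking fixture, fixed: aluminium plate 150 x 180 mm, 12 mm thick, x from fence to stop; origin underneath, 70 mm from its -x edge. Fence at the -x edge; three dark wooden plinths side by side, one end on the fence; the one at the -y end faces the only stop, a steel post 20 mm wide (y), its top 24 mm above the plinths. Clamp knob at the +y side, to 120 mm from the origin.
- stop_rim (a point): On the stop's flat face, mid-width, level with the plinths' tops (50 mm above the bed); fixture's axes. The gap runs from here to -x, to the plinth's end; 38 mm deep; its width is unknown, but always some leaf's tip plus 2 mm. Against the stop, axes parallel to these, a leaf with its step on the plinth's edge has its origin 18 mm below this point; one that passes can go to 38 mm.
- plinth_a: One of three dark wooden plinths, 44 mm wide (y), 38 mm high, sawn to different lengths (74 to 84 mm, along x), fixed. Which one faces the stop varies. Origin: underside, middle of the end on the fence.
- plinth_b: Another of the three plinths; as plinth_a.
- plinth_c: Another of the three plinths; as plinth_a.
- stand: Light wooden stand of the leaves, fixed on the bed: 150 x 66 mm, top 28 mm above the bed, four slots in a row along x, thinnest leaf at the -x end, 34 mm apart. Origin under its middle.
- leaf_1: Gauge leaf 1 of 4, counted from the thinnest: upright steel bar 36 mm wide (y) and 80 mm long (z). Its lowest 18 mm, the tip, is 4 mm thick; above a square step it is 9 mm thick (along x). The flat back, without step, is the plane x = 0; the step and body lie on the -x side. Tip corners rounded 1.5 mm. Origin: tip end, on the back, mid-width. 0.05 to 0.18 kg.
- leaf_2: Gauge leaf 2 of 4, counted from the thinnest: upright steel bar 36 mm wide (y) and 80 mm long (z). Its lowest 18 mm, the tip, is 9 mm thick; above a square step it is 14 mm thick (along x). The flat back, without step, is the plane x = 0; the step and body lie on the -x side. Tip corners rounded 1.5 mm. Origin: tip end, on the back, mid-width. 0.05 to 0.18 kg.
- leaf_3: Gauge leaf 3 of 4, counted from the thinnest: upright steel bar 36 mm wide (y) and 80 mm long (z). Its lowest 18 mm, the tip, is 14 mm thick; above a square step it is 19 mm thick (along x). The flat back, without step, is the plane x = 0; the step and body lie on the -x side. Tip corners rounded 1.5 mm. Origin: tip end, on the back, mid-width. 0.05 to 0.18 kg.
- leaf_4: Gauge leaf 4 of 4, counted from the thinnest: upright steel bar 36 mm wide (y) and 80 mm long (z). Its lowest 18 mm, the tip, is 19 mm thick; above a square step it is 24 mm thick (along x). The flat back, without step, is the plane x = 0; the step and body lie on the -x side. Tip corners rounded 1.5 mm. Origin: tip end, on the back, mid-width. 0.05 to 0.18 kg.
- step_1 (a point): Point of leaf 1 on its flat back, mid-width, at the height of its step (18 mm above the tip end); leaf's axes. Beside stop_rim when the leaf stands bound in the gap.
- step_2 (a point): Point of leaf 2 on its flat back, mid-width, at the height of its step (18 mm above the tip end); leaf's axes. Beside stop_rim when the leaf stands bound in the gap.
- step_3 (a point): Point of leaf 3 on its flat back, mid-width, at the height of its step (18 mm above the tip end); leaf's axes. Beside stop_rim when the leaf stands bound in the gap.
- slot_1 (a point): Place of leaf 1 in the stand, stand's axes: the leaf's origin and axes coincide with it when the leaf is home (tip end on the slot floor, 18 mm below the stand's top, step on the top; 1 mm play along x either way, 1.5 mm along y).
- slot_2 (a point): Place of leaf 2 in the stand, stand's axes: the leaf's origin and axes coincide with it when the leaf is home (tip end on the slot floor, 18 mm below the stand's top, step on the top; 1 mm play along x either way, 1.5 mm along y).
- slot_3 (a point): Place of leaf 3 in the stand, stand's axes: the leaf's origin and axes coincide with it when the leaf is home (tip end on the slot floor, 18 mm below the stand's top, step on the top; 1 mm play along x either way, 1.5 mm along y).
- slot_4 (a point): Place of leaf 4 in the stand, stand's axes: the leaf's origin and axes coincide with it when the leaf is home (tip end on the slot floor, 18 mm below the stand's top, step on the top; 1 mm play along x either way, 1.5 mm along y).
- column_1: Bystander: blue trophy column, 38 mm wide, 70 mm high, loose; origin under its middle.
- glue_bottle: Bystander: glue bottle, 42 mm wide, 122 mm high, loose; origin under its middle.
- pliers: Bystander: pliers, 139 mm long (y), 12 mm high, loose on the bed near its front edge; origin under the middle.

How it is judged:
On the way, in this order (a step that is already met when the one before it is completed fails the run):
1. the thinnest leaf is tried in the gap first: it goes on past its step, or it is pressed on the plinth's edge with more than 3 N and binds there (((x of step_1 in the frame of stop_rim between -0.012 and 0.0015 m and y of step_1 in the frame of stop_rim between -0.012 and 0.012 m and z of step_1 in the frame of stop_rim between -0.027 and -0.003 m) or ((x of step_1 in the frame of stop_rim between -0.0019 and 0.0015 m and y of step_1 in the frame of stop_rim between -0.01 and 0.01 m and z of step_1 in the frame of stop_rim between -0.0025 and 0.0015 m and angle between leaf_1's own z axis and vertical below 0.09 rad and angle between the x axis of leaf_1 and the x axis of fixture, either way round below 0.1 rad) and (contact force between leaf_1 and plinth_a above 3 N or contact force between leaf_1 and plinth_b above 3 N or contact force between leaf_1 and plinth_c above 3 N)))), for 0.05 s.
2. if the first leaf bound, it is let go there; otherwise it is back in its slot and the second leaf is tried in the same way ((((distance between leaf_1 and slot_1 below 0.005 m and angle between leaf_1's own z axis and vertical below 0.09 rad) and ((x of step_2 in the frame of stop_rim between -0.012 and 0.0015 m and y of step_2 in the frame of stop_rim between -0.012 and 0.012 m and z of step_2 in the frame of stop_rim between -0.027 and -0.003 m) or ((x of step_2 in the frame of stop_rim between -0.0019 and 0.0015 m and y of step_2 in the frame of stop_rim between -0.01 and 0.01 m and z of step_2 in the frame of stop_rim between -0.0025 and 0.0015 m and angle between leaf_2's own z axis and vertical below 0.09 rad and angle between the x axis of leaf_2 and the x axis of fixture, either way round below 0.1 rad) and (contact force between leaf_2 and plinth_a above 3 N or contact force between leaf_2 and plinth_b above 3 N or contact force between leaf_2 and plinth_c above 3 N)))) or ((x of step_1 in the frame of stop_rim between -0.0019 and 0.0015 m and y of step_1 in the frame of stop_rim between -0.01 and 0.01 m and z of step_1 in the frame of stop_rim between -0.0025 and 0.0015 m and angle between leaf_1's own z axis and vertical below 0.09 rad and angle between the x axis of leaf_1 and the x axis of fixture, either way round below 0.1 rad) and contact force between the fingers and leaf_1 below 0.1 N))), for 0.05 s.
3. leaf 1 bound: the hand is lifted clear; leaf 2 bound: it is let go there; else both are back in their slots and leaf 3 is pressed on the plinth's edge with over 3 N ((((distance between leaf_1 and slot_1 below 0.005 m and angle between leaf_1's own z axis and vertical below 0.09 rad) and (distance between leaf_2 and slot_2 below 0.005 m and angle between leaf_2's own z axis and vertical below 0.09 rad) and ((x of step_3 in the frame of stop_rim between -0.0019 and 0.0015 m and y of step_3 in the frame of stop_rim between -0.01 and 0.01 m and z of step_3 in the frame of stop_rim between -0.0025 and 0.0015 m and angle between leaf_3's own z axis and vertical below 0.09 rad and angle between the x axis of leaf_3 and the x axis of fixture, either way round below 0.1 rad) and (contact force between leaf_3 and plinth_a above 3 N or contact force between leaf_3 and plinth_b above 3 N or contact force between leaf_3 and plinth_c above 3 N))) or ((distance between leaf_1 and slot_1 below 0.005 m and angle between leaf_1's own z axis and vertical below 0.09 rad) and (x of step_2 in the frame of stop_rim between -0.0019 and 0.0015 m and y of step_2 in the frame of stop_rim between -0.01 and 0.01 m and z of step_2 in the frame of stop_rim between -0.0025 and 0.0015 m and angle between leaf_2's own z axis and vertical below 0.09 rad and angle between the x axis of leaf_2 and the x axis of fixture, either way round below 0.1 rad) and contact force between the fingers and leaf_2 below 0.1 N) or ((x of step_1 in the frame of stop_rim between -0.0019 and 0.0015 m and y of step_1 in the frame of stop_rim between -0.01 and 0.01 m and z of step_1 in the frame of stop_rim between -0.0025 and 0.0015 m and angle between leaf_1's own z axis and vertical below 0.09 rad and angle between the x axis of leaf_1 and the x axis of fixture, either way round below 0.1 rad) and distance between the grasp point and leaf_1 above 0.1 m))), for 0.05 s.
At the end, for the whole second after the job is handed in: The leaf that binds stands in the gap: tip in, step seated on the plinth's edge (within 1.5 mm), back within 1.9 mm of the stop face at that height, upright within 5 degrees, at rest; the other three leaves stand in their own slots (within 5 mm, upright within 5 degrees) ((((x of step_1 in the frame of stop_rim between -0.0019 and 0.0015 m and y of step_1 in the frame of stop_rim between -0.01 and 0.01 m and z of step_1 in the frame of stop_rim between -0.0025 and 0.0015 m and angle between leaf_1's own z axis and vertical below 0.09 rad and angle between the x axis of leaf_1 and the x axis of fixture, either way round below 0.1 rad) and linear speed of leaf_1 below 0.02 m/s and (distance between leaf_2 and slot_2 below 0.005 m and angle between leaf_2's own z axis and vertical below 0.09 rad) and (distance between leaf_3 and slot_3 below 0.005 m and angle between leaf_3's own z axis and vertical below 0.09 rad)) or ((x of step_2 in the frame of stop_rim between -0.0019 and 0.0015 m and y of step_2 in the frame of stop_rim between -0.01 and 0.01 m and z of step_2 in the frame of stop_rim between -0.0025 and 0.0015 m and angle between leaf_2's own z axis and vertical below 0.09 rad and angle between the x axis of leaf_2 and the x axis of fixture, either way round below 0.1 rad) and linear speed of leaf_2 below 0.02 m/s and (distance between leaf_1 and slot_1 below 0.005 m and angle between leaf_1's own z axis and vertical below 0.09 rad) and (distance between leaf_3 and slot_3 below 0.005 m and angle between leaf_3's own z axis and vertical below 0.09 rad)) or ((x of step_3 in the frame of stop_rim between -0.0019 and 0.0015 m and y of step_3 in the frame of stop_rim between -0.01 and 0.01 m and z of step_3 in the frame of stop_rim between -0.0025 and 0.0015 m and angle between leaf_3's own z axis and vertical below 0.09 rad and angle between the x axis of leaf_3 and the x axis of fixture, either way round below 0.1 rad) and linear speed of leaf_3 below 0.02 m/s and (distance between leaf_1 and slot_1 below 0.005 m and angle between leaf_1's own z axis and vertical below 0.09 rad) and (distance between leaf_2 and slot_2 below 0.005 m and angle between leaf_2's own z axis and vertical below 0.09 rad))) and distance between leaf_4 and slot_4 below 0.005 m and angle between leaf_4's own z axis and vertical below 0.09 rad); the robot touches nothing.
It fails at once if a leaf is forced: it bears on a plinth or on the fixture with more than 25 N (contact force between any of leaf_1, leaf_2, leaf_3 and plinth_a above 25 N or contact force between any of leaf_1, leaf_2, leaf_3 and plinth_b above 25 N or contact force between any of leaf_1, leaf_2, leaf_3 and plinth_c above 25 N or contact force between any of leaf_1, leaf_2, leaf_3 and fixture above 25 N).
It fails at once if the thickest leaf is moved out of its slot (a thinner one always binds first) (distance of leaf_4 from where it was at the start of the episode above 0.02 m).
It fails at once if the blue column, the glue bottle or the pliers are knocked away (more than 30 mm) (distance of any of column_1, glue_bottle, pliers from where it was at the start of the episode above 0.03 m).
It also fails if it takes over 72 s, if anything falls off the work surface, if the arm or the gripper's body presses on something with over 40 N, if the wrist force passes 120 N, or if a joint passes its speed limit or range.

## Robot

A 7-joint arm with a two-finger parallel gripper is mounted at the origin on a cart in front of the work surface, level with it; the furniture and walls round the work are solid. World frame = base frame: x ahead of the robot, y to its left, z up, the work surface at z = 0. Lengths are in m, angles in rad, forces in N, time in s.
With the tool pointing down it reaches from about 0.425 to 0.925 m from the base axis. Payload 6.8 kg.
Tool frame: the origin (TCP) lies on the mounting face of the last link; the fingertips stand 173 mm ahead of it and the grasp point (between the pads) lies 155 mm ahead of it; z points along the fingers, y is the line along which they close (so a half turn about z gives the same grasp; the last joint's range is limited). The gripper opens to 85 mm and grips with 20 to 120 N. Pads are 22 mm wide; open, the fingers measure 114 mm over their backs; the gripper's body (76 mm by 85 mm) begins 54 mm behind the grasp point. The pads swing forward as they close: fully open they stand 13 mm farther back than shut.
Start: joints at [1.051, 0.477, 0.022, 1.555, -0.011, 1.109, -0.083], TCP at [0.27, -0.619, 0.405] pointing down, gripper open.
Joint ranges: [-2.96, 2.96], [-0.34, 2.1], [-1.41, 1.46], [0.24, 2.44], [-1.37, 4.51], [0.17, 1.92], [-2.96, 2.96]. Speed limits (rad/s): [2.39, 2.39, 3.14, 3.14, 3.14, 3.14, 3.14].

## Interface

Orientations are given as a unit quaternion [w, x, y, z].
In Python, from station import bot gives the robot as it stands. The module is installed in compiled form; this text tells all that it offers.
- The arm moves only by the shell command python3 -m pendant 'ROWS' [FORCE]. ROWS is JSON, a list of rows, each a list of 5 numbers: the finger opening in m, from 0 to 0.0854, then the shift along the tool's x, y, z in m, then the turn about the tool's z in degrees. In form: [[jaw, x, y, z, yaw], ...]. A call has 1 to 12 rows; each row shifts and turns the commanded pose from where the row before left it, along the tool's axes as they then stand; what a row does not reach is not made up. A row lasts 1/12 s, in which the tool goes at most 41.7 mm and 7.16 degrees, less where a joint would pass 70% of its speed; a pose out of reach is approached as far as the arm can. A call with a gripper value outside its range is refused whole. The fingers move at their own pace and stop on an object; FORCE is the grip in N (left out, the last holds). Time passes only in rows, so rows that do not move let the fingers close. It gives the time, the measured TCP pose, the force, the opening and the grip force at its end, in the units of the state.
- bot.get_obs(): the state, without advancing time (a new reading comes with each control period).
- bot.read_camera(name): name is "scene" or "top" or "wrist"; returns (picture, depth): 400x640x3 uint8, blue, green, red; 400x640 float32, m along the optical axis (not along the pixel's ray), 0 where there is no reading.
- bot.camera_model(name): a dict with "intrinsics" (3x3 intrinsics, pixels), "dist_coeffs" ([k1, k2, p1, p2, k3] as OpenCV has them; the pictures are not rectified), "R" (3x3) and "t" (3): a world point X has camera coordinates R X + t. Camera axes: x right, y down, z forward; pixel columns grow to the right and rows downward; lengths in m; the calibration is good to about 2 mm. A picture is of the moment at which its call begins: read the wrist's pose just before it. camera_model takes no time and is no camera call; for the wrist camera it gives the pose at the moment of the call.
- bot.hand_in(): hands the job in; it is judged then, once.
Trained networks look in the newest picture that a camera, given by its name, has taken for a name from the list of things; names that differ only in an ending like _2 or _b are one class to them, and where a whole thing is asked for, a point or a joint stands for the part that bears it (a point fixed in the world has none). Each returns a list of dicts, best first, with "score" (0 to 1); they miss things now and then, are a little off and sometimes report something else, mostly with a low value. They report only what shows in the picture. A call takes as long as a camera call.
- bot.boxes_of(name, camera): "at" ([column, row] in pixels, amid what is visible of it).
- bot.trace(name, camera): "mask" (400x640 bool, what is visible of it) and "at" ([column, row] in pixels, amid what is visible of it).
- bot.pinpoint(name, camera): "at" ([column, row] in pixels: a listed point, or the origin of a listed thing).
The state is a dict: "t": time; "q": joint angles; "joint_vel": joint speeds; "joint_torque": joint torques, N m; "eef_pos": TCP position; "tool_rot": TCP orientation; "contact_force": force on the tool from outside, world axes, zero at the start; "torque": the same for the moment, N m; "gripper_width": opening from 0.0 (shut) to 1.0 (fully open); "grasp_force": force on a finger pad.
Only numpy, scipy, OpenCV 4.12 (cv2) and the standard library are available. Lean on these libraries where they do the work, as an engineer would, in place of code of your own. Each camera call takes 0.05 s, during which the arm holds its last target. There are 200 camera calls.

## Working session

There is one attempt and no reset: what is moved stays moved. The work goes in short steps, Python scripts to look and compute and a shell command to move; the robot and the scene stay as the last step left them, time stands still between calls to the robot, and variables do not carry over. Pictures are saved under pics/ and viewed, at most 10 in all, crops included, and the job is handed in when it is done.

```bash
mkdir -p pics; cat > h.py <<'E'
import numpy as np, cv2
from station import bot
def world(cam,uv,d,m=None):
    m=m or bot.camera_model(cam)
    K=np.array(m["intrinsics"]);D=np.array(m["dist_coeffs"])
    p=cv2.undistortPoints(np.array(uv,float).reshape(-1,1,2),K,D).reshape(-1,2)
    d=np.asarray(d,float).reshape(-1,1)
    return (np.c_[p,np.ones(len(p))]*d-np.array(m["t"]))@np.array(m["R"])
def plane(cam,uv,z,m=None):
    m=m or bot.camera_model(cam)
    R=np.array(m["R"]);c=-R.T@np.array(m["t"]);r=world(cam,uv,np.ones(len(np.array(uv).reshape(-1,2))),m)-c
    return c+r*((z-c[2])/r[:,2:3])
def cloud(cam,d,m=None):
    v,u=np.mgrid[0:400,0:640]
    W=world(cam,np.c_[u.ravel(),v.ravel()],d.ravel(),m).reshape(400,640,3)
    W[d<=0]=np.nan
    return W
E
python3 - <<'E'
from h import *
for c in("scene","top"):
    im,d=bot.read_camera(c);cv2.imwrite(f"pics/{c}0.png",im);np.save(f"{c}d.npy",d)
    m=bot.camera_model(c);print(c,-np.array(m["R"]).T@m["t"])
    W=cloud(c,d,m)
    for n in["leaf_1","plinth_a","stand","fixture","column_1","glue_bottle","pliers"]:
        for r in bot.trace(n,c)[:4]:
            P=W[r["mask"]];print(n,round(r["score"],2),np.round(r["at"]),np.round(np.nanmedian(P,0),3),np.round(np.nanpercentile(P,2,axis=0),3),np.round(np.nanpercentile(P,98,axis=0),3))
    for n in["stop_rim","slot_1","step_1"]:
        print(n,[(round(r["score"],2),np.round(r["at"])) for r in bot.pinpoint(n,c)[:4]])
print(bot.get_obs())
E
```

```text
scene [-0.04042709 -0.69244177  0.44009184]
leaf_1 0.64 [336. 196.] [ 0.574 -0.144  0.065] [ 0.565 -0.147 -0.003] [ 0.703 -0.051  0.089]
leaf_1 0.6 [300. 208.] [ 0.482 -0.124  0.061] [ 0.479 -0.138  0.029] [ 0.489 -0.101  0.089]
leaf_1 0.56 [315. 202.] [ 0.511 -0.131  0.065] [ 0.508 -0.141  0.029] [ 0.522 -0.106  0.09 ]
plinth_a 0.72 [266. 191.] [0.507 0.037 0.047] [0.469 0.026 0.027] [0.552 0.076 0.05 ]
plinth_a 0.48 [255. 184.] [0.51  0.098 0.049] [0.476 0.078 0.046] [0.545 0.115 0.05 ]
plinth_a 0.46 [242. 176.] [0.514 0.144 0.048] [0.481 0.126 0.043] [0.556 0.165 0.05 ]
stand 0.71 [316. 223.] [ 0.506 -0.148  0.015] [ 0.462 -0.161  0.002] [ 0.599 -0.097  0.028]
fixture 0.58 [253. 197.] [0.477 0.038 0.02 ] [0.449 0.012 0.   ] [0.583 0.216 0.068]
column_1 0.79 [350. 182.] [ 0.706 -0.075  0.039] [ 0.696 -0.084  0.   ] [ 0.724 -0.057  0.069]
glue_bottle 0.77 [428. 220.] [ 0.689 -0.327  0.022] [ 0.684 -0.345 -0.001] [ 0.711 -0.308  0.074]
glue_bottle 0.32 [351. 180.] [ 0.705 -0.073  0.038] [ 0.696 -0.084 -0.001] [ 0.729 -0.05   0.069]
pliers 0.55 [228. 230.] [0.377 0.014 0.007] [ 0.34  
[... 1916 characters left out ...]
98047,  0.02242283,  1.5554034 , -0.01152067,
        1.10929184, -0.08309498]), 'joint_vel': array([-2.14816042e-04,  1.63036332e-03,  3.23846188e-04,  1.63227901e-03,
       -1.28729653e-04,  1.89452805e-05,  4.55678131e-04]), 'joint_torque': array([-8.20390669e-04, -5.96338320e+01,  1.60566442e+00, -2.81550926e+01,
        1.23082381e-02,  1.54233905e-03,  2.84274321e-06]), 'eef_pos': array([ 0.27015389, -0.6185925 ,  0.40472001]), 'tool_rot': array([1.88304549e-05, 9.78885410e-01, 2.04409768e-01, 1.70714455e-05]), 'contact_force': array([ 0.02010385,  0.76777089, -0.35628561]), 'torque': array([0.04641054, 0.00168941, 0.02094428]), 'grasp_force': 0.0, 'gripper_width': 1.0020223181544015}
```

```bash
python3 -c "
import cv2
a=cv2.imread('pics/top0.png')[90:300,190:370];cv2.imwrite('pics/tc.png',cv2.resize(a,None,fx=2.8,fy=2.8))"
R='[0.0854,0.0332,-0.0315,0,0]'
python3 -m pendant '[[0.085,0.031,-0.029,0,0],[0.085,0.031,-0.029,0,0],[0.085,0.031,-0.029,0,0],[0.085,0.031,-0.029,0,0],[0.085,0.031,-0.029,0,0],[0.085,0.031,-0.029,0,0],[0.085,0.031,-0.029,0,0],[0.085,0.031,-0.029,0,0],[0.085,0.031,-0.029,0,0],[0.085,0.031,-0.029,0,0],[0.085,0.031,-0.029,0,0],[0.085,0.031,-0.029,0,0]]' 30
```

```text
t: 2.1
eef_pos: [0.4684, -0.1575, 0.4052]
tool_rot: [0.0, 0.979, 0.204, 0.0]
contact_force: [0.5, -0.5, 0.1]
gripper_width: 0.999
grasp_force: 0.0
```

View pics/tc.png

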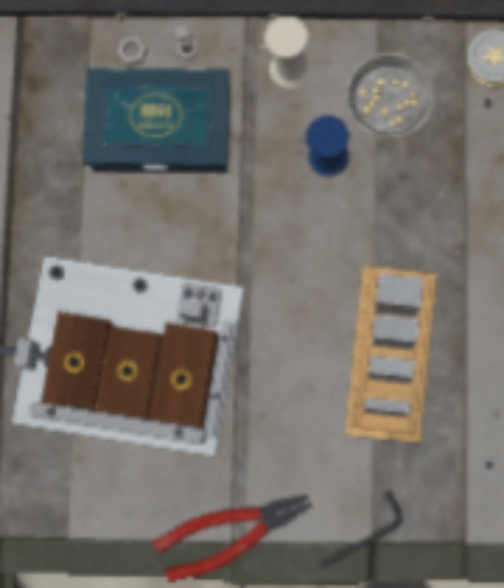

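```bash

python3 -m pendant '[[0.085,0.03,-0.028,0,0],[0.085,0.03,-0.028,0,0],[0.085,0.03,-0.028,0,0],[0.085,0,0,0,7],[0.085,0,0,0,7],[0.085,0,0,0,7],[0.085,0,0,0,7],[0.085,0,0,0,0]]' 30
python3 - <<'E'
from h import *
m=bot.camera_model("wrist");im,d=bot.read_camera("wrist");cv2.imwrite("pics/w1.png",im);np.save("w1.npy",cloud("wrist",d,m))
print(-np.array(m["R"]).T@m["t"],np.array(m["R"]).round(2).tolist(),(d>0).mean())
W=np.load("w1.npy")
for n in["leaf_1","plinth_a","stand","fixture"]:
    for r in bot.trace(n,"wrist")[:4]:
        P=W[r["mask"]];print(n,round(r["score"],2),np.round(r["at"]),np.round(np.nanmedian(P,0),3))
for n in["stop_rim","slot_1","step_1"]:
    print(n,[(round(r["score"],2),np.round(r["at"])) for r in bot.pinpoint(n,"wrist")[:4]])
E
```

```text
t: 2.77
eef_pos: [0.517, -0.0463, 0.4048]
tool_rot: [0.0, 0.999, -0.04, 0.0]
contact_force: [0.1, -0.1, 0.5]
gripper_width: 0.995
grasp_force: 0.0
[ 0.58663839 -0.05285895  0.37429173] [[-0.08, -1.0, -0.0], [-0.96, 0.08, 0.27], [-0.27, 0.02, -0.96]] 0.9961015625
leaf_1 0.91 [394. 207.] [ 0.49  -0.117  0.076]
leaf_1 0.84 [401. 151.] [ 0.551 -0.122  0.09 ]
leaf_1 0.83 [399. 178.] [ 0.523 -0.119  0.088]
leaf_1 0.72 [404. 116.] [ 0.581 -0.123  0.09 ]
plinth_a 0.93 [196. 191.] [0.519 0.098 0.05 ]
plinth_a 0.89 [237. 190.] [0.516 0.05  0.05 ]
plinth_a 0.85 [153. 185.] [0.529 0.142 0.05 ]
plinth_a 0.65 [378. 135.] [ 0.559 -0.105  0.028]
stand 0.55 [373. 137.] [ 0.559 -0.105  0.028]
fixture 0.59 [196. 140.] [0.572 0.102 0.013]
stop_rim [(0.77, array([238., 151.])), (0.41, array([388., 137.]))]
slot_1 [(0.97, array([393., 106.])), (0.86, array([389., 163.])), (0.63, array([384., 190.])), (0.58, array([390., 135.]))]
step_1 [(0.8, array([391., 168.])), (0.8, array([394., 134.])), (0.69, array([387., 193.]))]
```

View pics/w1.png

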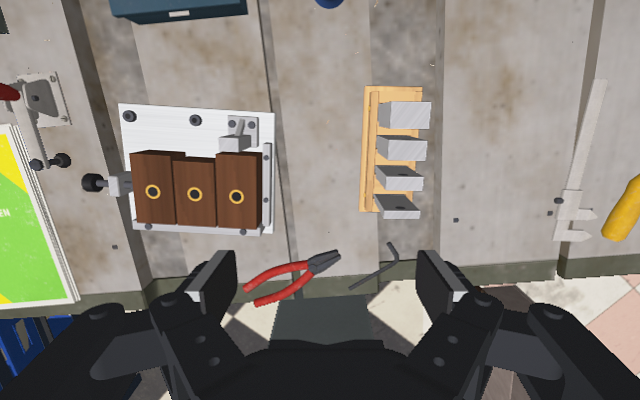

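```bash
cat > fit.py <<'E'
from h import *
def rects(W,lo,hi,amin=25):
    M=((W[...,2]>lo)&(W[...,2]<hi)).astype(np.uint8)
    n,l,s,c=cv2.connectedComponentsWithStats(M,connectivity=4)
    for i in range(1,n):
        if s[i,4]<amin: continue
        P=W[l==i][:,:2].astype(np.float32)
        (cx,cy),(a,b),t=cv2.minAreaRect(P*1000)
        if cx<440 or cx>650 or abs(cy)>250: continue
        t=(t+45)%90-45
        if abs(cv2.minAreaRect(P*1000)[2]-t)>45: a,b=b,a
        print("  rect z%.3f c(%.1f,%.1f) size(%.1f,%.1f) yaw%.1f med(%.1f,%.1f)"%(lo,cx,cy,a,b,t,*np.median(P,0)*1000),"px",s[i,4],"at",c[i].round())
E
python3 - <<'E'
from fit import *
W=np.load("w1.npy")
print("leaf");rects(W,.086,.095)
print("stop");rects(W,.069,.080)
print("plinth");rects(W,.046,.054)
print("stand");rects(W,.025,.031)
print("plate");rects(W,.009,.015)
print(plane("wrist",[[238,151]],.05))
E
```

```text
leaf
  rect z0.086 c(580.6,-128.3) size(23.8,36.6) yaw-6.1 med(580.8,-127.5) px 1110 at [409. 115.]
  rect z0.086 c(549.2,-125.1) size(18.8,36.2) yaw-5.0 med(549.5,-124.7) px 823 at [406. 150.]
  rect z0.086 c(518.0,-122.1) size(14.3,36.5) yaw-4.3 med(518.2,-122.0) px 572 at [404. 183.]
  rect z0.086 c(486.7,-119.0) size(9.3,36.3) yaw-6.8 med(487.1,-118.8) px 352 at [401. 214.]
stop
  rect z0.069 c(582.4,-110.4) size(23.2,0.8) yaw-5.7 med(582.0,-110.4) px 61 at [387. 115.]
  rect z0.069 c(567.1,45.2) size(14.1,20.3) yaw-8.4 med(567.3,44.4) px 317 at [228. 144.]
  rect z0.069 c(551.3,-107.5) size(19.2,3.7) yaw-16.2 med(551.5,-107.4) px 46 at [385. 147.]
  rect z0.069 c(523.9,-120.1) size(12.4,37.7) yaw15.4 med(524.2,-116.0) px 91 at [395. 175.]
  rect z0.069 c(490.7,-118.0) size(8.2,35.8) yaw7.4 med(490.9,-116.0) px 116 at [395. 206.]
plinth
  rect z0.046 c(582.4,-110.3) size(22.8,0.6) yaw-5.7 med(583.0,-110.4) px 35 at [382. 115.]
  rect z0.046 c(566.7,35.7) size(14.1,3.8) yaw10.2 med(566.9,35.8) px 32 at [244. 142.]
  rect z0.046 c(517.9,98.6) size(85.2,137.9) yaw-6.4 med(519.0,97.3
[... 648 characters left out ...]
px 37 at [231. 123.]
  rect z0.025 c(583.4,31.7) size(7.4,7.4) yaw-29.8 med(583.7,31.6) px 43 at [251. 124.]
  rect z0.025 c(509.7,25.6) size(106.0,10.8) yaw-8.5 med(515.7,23.9) px 677 at [266. 184.]
  rect z0.025 c(526.2,29.1) size(48.8,0.8) yaw-8.3 med(526.5,29.2) px 42 at [260. 174.]
  rect z0.025 c(539.2,183.9) size(11.7,5.4) yaw31.9 med(538.5,182.8) px 36 at [127. 176.]
plate
  rect z0.009 c(538.0,-121.4) size(150.1,64.3) yaw-7.4 med(571.9,-97.4) px 839 at [373. 132.]
  rect z0.009 c(533.6,105.6) size(149.9,180.1) yaw-8.4 med(583.3,114.8) px 5717 at [188. 132.]
  rect z0.009 c(498.5,197.3) size(35.4,7.3) yaw-8.7 med(499.0,197.1) px 129 at [132. 205.]
[[0.55717246 0.04338197 0.05      ]]
```

```bash

python3 -m pendant '[[0.085,0,0,0,1],[0.085,-0.0115,0.038,0.01,0],[0.085,-0.0115,0.037,0.02,0],[0.085,0,0,0.035,0],[0.085,0,0,0.035,0],[0.085,0,0,0.035,0],[0.07,0,0,0.030,0],[0.055,0,0,0.01,0],[0.055,0,0,0,0]]' 30
python3 - <<'E'
from fit import *
m=bot.camera_model("wrist");im,d=bot.read_camera("wrist");cv2.imwrite("pics/w2.png",im)
W=cloud("wrist",d,m);rects(W,.086,.095)
E
```

```text
t: 3.92
eef_pos: [0.4867, -0.1172, 0.2285]
tool_rot: [-0.0, 0.999, -0.047, -0.003]
contact_force: [0.2, 0.1, -0.9]
gripper_width: 0.647
grasp_force: 0.0
  rect z0.086 c(579.2,-128.6) size(21.7,36.4) yaw-5.4 med(579.4,-128.5) px 8380 at [331.  37.]
  rect z0.086 c(549.3,-125.7) size(18.9,36.3) yaw-5.4 med(549.7,-125.6) px 5775 at [331. 132.]
  rect z0.086 c(518.0,-122.5) size(14.7,36.3) yaw-5.2 med(518.7,-122.5) px 3626 at [330. 217.]
  rect z0.086 c(491.1,-88.9) size(22.8,14.0) yaw31.5 med(497.0,-89.7) px 506 at [250. 283.]
  rect z0.086 c(485.8,-146.8) size(22.5,13.7) yaw-42.3 med(490.1,-146.1) px 502 at [401. 283.]
  rect z0.086 c(487.0,-119.6) size(10.4,36.0) yaw-6.5 med(488.1,-119.7) px 2121 at [330. 290.]
```

View pics/w2.png

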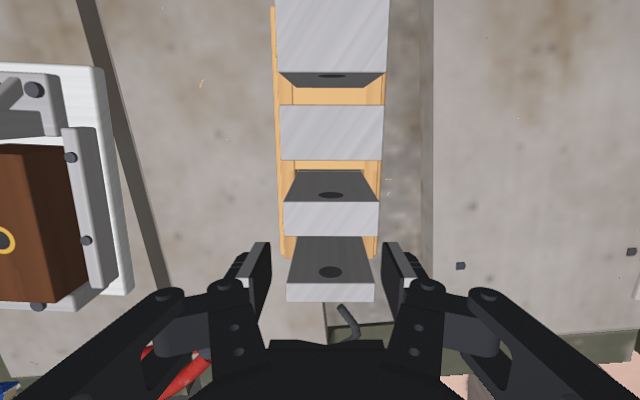

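```bash

python3 -m pendant '[[0.055,0,0.002,0,0],[0.03,0,0,0,0],[0.03,0,0,0,0],[0.03,0,0,0,0],[0.03,0,0,0,0],[0.03,0,0,-0.01,0],[0.03,0,0,-0.03,0],[0.03,0,0,-0.035,0],[0.03,0,0,-0.02,0]]' 30
python3 -m pendant '[[0.03,0.0055,-0.0346,0,0],[0.03,0.0055,-0.0346,0,0],[0.03,0.0055,-0.0346,0,0],[0.03,0.0055,-0.0346,0,0],[0.03,0.0055,-0.0346,0,0],[0.03,0,0,0,2.8],[0.03,0,0,0,0],[0.03,0,0,0,0]]' 30
python3 - <<'E'
from fit import *
m=bot.camera_model("wrist");im,d=bot.read_camera("wrist");cv2.imwrite("pics/w3.png",im)
W=cloud("wrist",d,m);np.save("w3.npy",W)
print('leaf');rects(W,.18,.19);print("stop");rects(W,.069,.08);print("pl");rects(W,.046,.054)
E
```

```text
t: 4.72
eef_pos: [0.4879, -0.1193, 0.3294]
tool_rot: [0.0, 0.999, -0.047, 0.002]
contact_force: [1.1, -0.2, 0.2]
gripper_width: 0.412
grasp_force: 30.9
t: 5.38
eef_pos: [0.5309, 0.0501, 0.3261]
tool_rot: [0.0, 0.997, -0.071, 0.0]
contact_force: [1.1, -0.4, -0.7]
gripper_width: 0.415
grasp_force: 30.9
leaf
  rect z0.180 c(531.6,49.5) size(23.2,62.8) yaw-8.0 med(531.3,49.7) px 2760 at [325. 286.]
stop
  rect z0.069 c(582.3,-110.9) size(24.0,2.6) yaw-7.3 med(582.2,-111.0) px 383 at [542. 109.]
  rect z0.069 c(556.7,-120.9) size(17.2,39.0) yaw25.0 med(554.1,-108.1) px 351 at [542. 151.]
  rect z0.069 c(567.5,45.2) size(13.6,20.0) yaw-7.8 med(567.6,45.2) px 529 at [324. 162.]
  rect z0.069 c(523.9,-120.0) size(13.2,37.6) yaw16.5 med(523.6,-106.4) px 349 at [542. 192.]
pl
  rect z0.046 c(582.3,-110.8) size(24.1,2.5) yaw-6.8 med(582.4,-110.8) px 202 at [520. 110.]
  rect z0.046 c(553.3,-109.4) size(21.9,9.8) yaw-35.6 med(551.9,-107.9) px 160 at [516. 150.]
  rect z0.046 c(534.3,50.0) size(40.6,44.0) yaw-8.2 med(535.2,49.9) px 2471 at [325. 197.]
  rect z0.046 c(523.9,-120.5) size(12.8,38.1) yaw15.7 med(523.7,-105.9) px 192 at [522. 184.]
  rect z0.046 c(518.7,121.5) size(82.5,89.4) yaw-8.3 med(525.7,127.4) px 7741 at [240. 220.]
  rect z0.046 c(530.7,188.8) size(22.4,11.4) yaw-7.9 med(531.1,188.6) px 203 at [168. 222.]
```

View pics/w3.png

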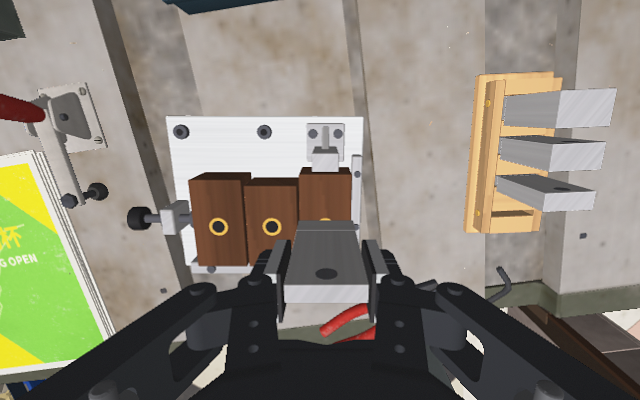

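```bash
cat >> fit.py <<'E'
def held(W,tol=.004):
    "leaf top in tool frame (x,y mm rel. TCP)"
    o=bot.get_obs();q=o["tool_rot"];a=2*np.arctan2(q[2],q[1])
    X=np.array([np.cos(a),np.sin(a)]);Y=np.array([np.sin(a),-np.cos(a)])
    r=W[...,:2]-o["eef_pos"][:2];tx=r@X*1000;ty=r@Y*1000;z=W[...,2]
    c=(abs(ty)<15)&(abs(tx)<40)&(z>.08)
    zt=np.nanpercentile(z[c],97);c&=z>zt-tol
    print("TCP",o["eef_pos"].round(4),"yaw",np.degrees(a).round(2),"leaf top z",round(zt,4),"x in tool",np.percentile(tx[c],[1,50,99]).round(1),"y",np.percentile(ty[c],[1,50,99]).round(1))
def gap(W,yaw=-8.3):
    a=np.radians(yaw);X=np.array([np.cos(a),np.sin(a)])
    # along fixture x, near stop line
    P=W.reshape(-1,3);P=P[np.isfinite(P[:,0])];s=P[:,:2]@X*1000;n=P[:,:2]@np.array([-X[1],X[0]])*1000
    n0=np.array([.5675,.0452])@np.array([-X[1],X[0]])*1000
    k=(abs(n-n0)<8);pl=k&(abs(P[:,2]-.05)<.003)&(s>520)&(s<570);st=k&(abs(P[:,2]-.074)<.003)&(s>535)&(s<580)
    print("plinth end s",np.percentile(s[pl],[97,99.5]).round(1),"stop s",np.percentile(s[st],[.5,3,97,99.5]).round(1))
    return X
E
python3 - <<'E'
from fit import *
W=np.load("w3.npy");held(W);X=gap(W)
o=bot.get_obs();print("TCP s",o["eef_pos"][:2]@X*1000)
W=np.load("w1.npy");gap(W)
E
```

```text
TCP [0.5308 0.0493 0.326 ] yaw -8.2 leaf top z 0.2514 x in tool [19.  20.1 21.4] y [-14.9   7.9  14.9]
plinth end s [541.6 561.7] stop s [548.2 548.3 561.5 561.6]
TCP s 518.1567706527605
plinth end s [541.7 561.7] stop s [547.6 548.1 561.4 561.6]
```

```bash
sed -i 's/&(z>.08)/\&(z>.08)\&(z<o["eef_pos"][2]-.12)/; s/,"leaf top z"/,"leaf top z"/' fit.py
python3 - <<'E'
from fit import *
W=np.load("w3.npy");held(W)
E
```

```text
TCP [0.5308 0.0493 0.326 ] yaw -8.2 leaf top z 0.1846 x in tool [-6.4 -1.1  2.7] y [-14.7   0.1  14.7]
```

```bash
cat >> fit.py <<'E'
def back(W):
    o=bot.get_obs();q=o["tool_rot"];a=2*np.arctan2(q[2],q[1])
    X=np.array([np.cos(a),np.sin(a)]);Y=np.array([np.sin(a),-np.cos(a)])
    r=W[...,:2]-o["eef_pos"][:2];tx=r@X*1000;ty=r@Y*1000;z=(W[...,2]-o["eef_pos"][2])*1000
    top=(abs(ty)<14)&(tx>-5.5)&(tx<1.5)&(z>-150)&(z<-130)
    print("top slope deg",np.degrees(np.arctan(np.polyfit(tx[top],z[top],1)[0])).round(2),"z",np.median(z[top]).round(1))
    c=(abs(ty)<14)&(tx>-1)&(tx<14)&(z<np.median(z[top])-5)&(z>-225)
    p=np.polyfit(z[c],tx[c],1);y=np.polyfit(ty[c],tx[c]-np.polyval(p,z[c]),1)
    print("back: n",c.sum(),"tilt dx/dz deg",np.degrees(p[0]).round(2),"yaw deg",np.degrees(y[0]).round(2),"x at top/step/tip",np.polyval(p,np.median(z[top])-np.array([0,62,80])).round(1))
E
python3 - <<'E'
from fit import *
back(np.load("w3.npy"))
E
```

```text
top slope deg -2.3 z -142.0
back: n 3087 tilt dx/dz deg -0.44 yaw deg 0.03 x at top/step/tip [2.2 2.7 2.8]
```

```bash

python3 -m pendant '[[0.03,0.011,-0.001,0.01,0.15],[0.03,0.011,0,0.02,0],[0.03,0,0,0.01,0],[0.03,0,0,0.005,0],[0.03,0,0,0,0],[0.03,0,0,0,0],[0.03,0,0,0,0]]' 30
python3 -m pendant '[[0.03,0.001,0,0,0],[0.03,0.001,0,0,0],[0.03,0,0,0,0]]' 30
python3 -m pendant '[[0.03,0.001,0,0,0],[0.03,0,0,0,0]]' 30
python3 -m pendant '[[0.03,0.001,0,0,0],[0.03,0,0,0,0]]' 30
python3 - <<'E'
from fit import *
m=bot.camera_model("wrist");im,d=bot.read_camera("wrist");cv2.imwrite("pics/w4.png",im)
W=cloud("wrist",d,m);held(W);gap(W);back(W)
E
```

```text
t: 6.02
eef_pos: [0.5529, 0.048, 0.2813]
tool_rot: [-0.0, 0.997, -0.073, 0.0]
contact_force: [-0.4, 0.4, 0.2]
gripper_width: 0.416
grasp_force: 30.9
t: 6.27
eef_pos: [0.5553, 0.0478, 0.2812]
tool_rot: [-0.0, 0.997, -0.073, 0.001]
contact_force: [-0.2, 0.0, -0.3]
gripper_width: 0.419
grasp_force: 30.9
t: 6.43
eef_pos: [0.5562, 0.0477, 0.2808]
tool_rot: [-0.0, 0.997, -0.073, 0.0]
contact_force: [-0.8, -0.0, -1.1]
gripper_width: 0.41
grasp_force: 30.9
t: 6.6
eef_pos: [0.5572, 0.0475, 0.2806]
tool_rot: [-0.0, 0.997, -0.073, 0.0]
contact_force: [0.1, 0.7, -0.9]
gripper_width: 0.414
grasp_force: 30.9
TCP [0.5571 0.0475 0.2806] yaw -8.36 leaf top z 0.1391 x in tool [-6.2 -0.9  2.8] y [-14.7  -0.1  14.6]
plinth end s [562. 562.] stop s [546.8 547.  561.7 561.9]
top slope deg -1.11 z -142.2
back: n 3393 tilt dx/dz deg -3.91 yaw deg 0.44 x at top/step/tip [1.  5.3 6.5]
```

View pics/w4.png

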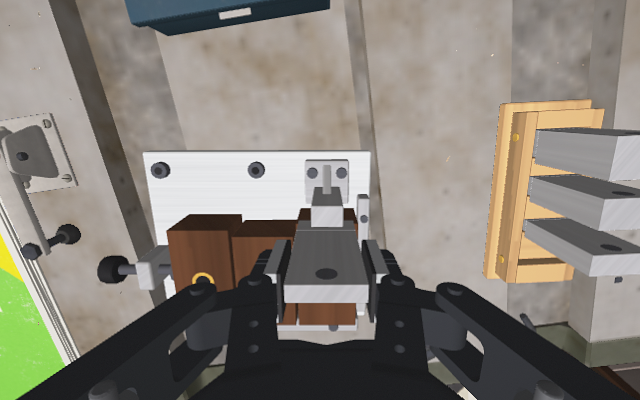

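```bash

python3 -m pendant '[[0.03,0.0007,0,0,0],[0.03,0,0,0,0]]' 30|grep -E "pos|cont"
python3 -m pendant '[[0.03,0.0007,0,0,0],[0.03,0,0,0,0]]' 30|grep -E "pos|cont"
python3 -m pendant '[[0.03,0.0007,0,0,0],[0.03,0,0,0,0]]' 30|grep -E "pos|cont"
```

```text
eef_pos: [0.5576, 0.0475, 0.2805]
contact_force: [-0.6, 0.3, -0.8]
eef_pos: [0.558, 0.0474, 0.2804]
contact_force: [-2.0, -0.6, -0.3]
eef_pos: [0.5584, 0.0474, 0.2803]
contact_force: [-3.1, -0.3, 1.4]
```

```bash

python3 -m pendant '[[0.03,-0.0023,0,0,0],[0.03,0,0,0,0],[0.03,0,0,0.003,0],[0.03,0,0,0.003,0],[0.03,0,0,0.002,0],[0.03,0,0,0.0015,0],[0.03,0,0,0,0]]' 30|grep -E "pos|cont"
python3 -m pendant '[[0.03,0,0,0.002,0],[0.03,0,0,0.002,0],[0.03,0,0,0,0]]' 30|grep -E "pos|cont"
```

```text
eef_pos: [0.5568, 0.0475, 0.2706]
contact_force: [0.1, -0.2, -0.3]
eef_pos: [0.5567, 0.0476, 0.2667]
contact_force: [-0.7, -0.9, -0.5]
```

```bash

python3 -m pendant '[[0.03,0,0,0.003,0],[0.03,0,0,0.003,0],[0.03,0,0,0.003,0],[0.03,0,0,0.001,0],[0.03,0,0,0,0]]' 30|grep -E "pos|cont"
python3 -m pendant '[[0.03,0,0,0.001,0],[0.03,0,0,0,0]]' 30|grep -E "pos|cont"
python3 -m pendant '[[0.03,0,0,0.001,0],[0.03,0,0,0,0]]' 30|grep -E "pos|cont"
python3 -m pendant '[[0.03,0,0,0.001,0],[0.03,0,0,0,0]]' 30|grep -E "pos|cont"
```

```text
eef_pos: [0.5566, 0.0476, 0.2566]
contact_force: [-0.2, 0.3, -0.9]
eef_pos: [0.5568, 0.0476, 0.256]
contact_force: [-0.1, 0.8, -0.9]
eef_pos: [0.5568, 0.0476, 0.255]
contact_force: [0.2, -0.2, -1.0]
eef_pos: [0.557, 0.0476, 0.2545]
contact_force: [-0.8, 0.4, 3.1]
```

```bash

python3 -m pendant '[[0.03,0.0006,0,0.0005,0],[0.03,0,0,0,0]]' 30|grep -E "pos|cont"
python3 -m pendant '[[0.03,0,0,0.0006,0],[0.03,0,0,0,0],[0.03,0,0,0,0]]' 30|grep -E "pos|cont"
python3 - <<'E'
from fit import *
m=bot.camera_model("wrist");im,d=bot.read_camera("wrist");cv2.imwrite("pics/w5.png",im)
W=cloud("wrist",d,m);held(W);gap(W);back(W)
E
```

```text
eef_pos: [0.5574, 0.0476, 0.2544]
contact_force: [-3.6, 0.9, 8.7]
eef_pos: [0.5574, 0.0477, 0.2543]
contact_force: [-4.5, 0.6, 13.2]
TCP [0.5574 0.0477 0.2543] yaw -8.35 leaf top z 0.113 x in tool [-6.2 -0.9  2.9] y [-14.7  -0.   14.7]
plinth end s [561.9 562. ] stop s [546.6 546.8 561.8 562. ]
top slope deg -1.72 z -142.1
back: n 2864 tilt dx/dz deg -4.86 yaw deg 2.15 x at top/step/tip [1.6 6.8 8.4]
```

```bash

python3 -m pendant '[[0.03,0,0,-0.0012,0],[0.03,0,0,0,0],[0.045,0,0,0,0],[0.06,0,0,0,0],[0.07,0,0,0,0],[0.07,0,0,0,0],[0.07,0,0,0,0]]' 30
python3 - <<'E'
from fit import *
m=bot.camera_model("wrist");im,d=bot.read_camera("wrist");cv2.imwrite("pics/w6.png",im)
W=cloud("wrist",d,m);held(W);back(W)
E
```

```text
t: 9.95
eef_pos: [0.5574, 0.0475, 0.2541]
tool_rot: [0.0, 0.997, -0.073, -0.0]
contact_force: [-0.6, -0.3, -0.2]
gripper_width: 0.82
grasp_force: 0.0
TCP [0.5574 0.0475 0.2541] yaw -8.36 leaf top z 0.1131 x in tool [-5.3  0.1  3.9] y [-14.6  -0.   14.6]
top slope deg 0.75 z -141.8
back: n 2793 tilt dx/dz deg -3.85 yaw deg 2.33 x at top/step/tip [2.7 6.9 8.1]
```

View pics/w6.png

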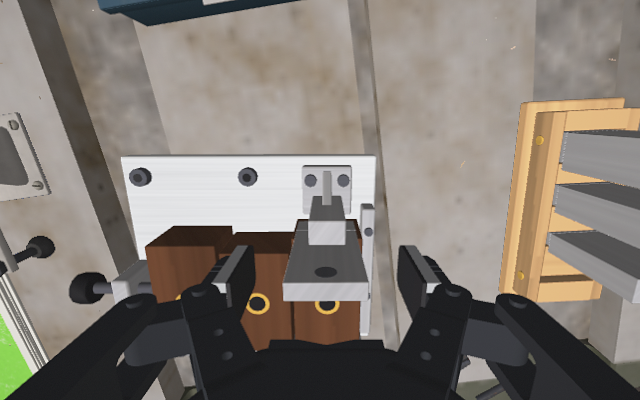

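```bash

python3 -m pendant '[[0.07,0,0,-0.01,0],[0.07,0,0,-0.02,0],[0.07,0,0,-0.035,0],[0.07,0,0,-0.035,0],[0.07,0,0,-0.03,0],[0.07,-0.02,0,-0.01,0],[0.07,-0.03,0,0,0],[0.07,0,0,0,0],[0.07,0,0,0,0]]' 30
python3 - <<'E'
from fit import *
m=bot.camera_model("wrist");im,d=bot.read_camera("wrist");cv2.imwrite("pics/w7.png",im)
W=cloud("wrist",d,m);print("leaf1 top");rects(W,.108,.117);print("stop");rects(W,.071,.077);print("stand leaves");rects(W,.086,.095)
E
```

```text
t: 10.75
eef_pos: [0.5068, 0.055, 0.3952]
tool_rot: [0.0, 0.997, -0.072, 0.0]
contact_force: [-0.2, -0.6, 0.4]
gripper_width: 0.82
grasp_force: 0.0
leaf1 top
  rect z0.108 c(556.3,47.4) size(9.0,35.4) yaw-8.1 med(556.4,47.3) px 523 at [325. 141.]
stop
  rect z0.071 c(582.4,-110.4) size(23.7,2.5) yaw-3.7 med(581.7,-110.9) px 98 at [495.  82.]
  rect z0.071 c(550.9,-107.5) size(18.9,1.6) yaw-7.1 med(551.8,-107.6) px 74 at [492. 118.]
  rect z0.071 c(566.4,42.1) size(13.7,25.3) yaw-8.4 med(566.9,45.2) px 341 at [326. 126.]
  rect z0.071 c(522.0,-107.7) size(9.1,18.2) yaw44.5 med(521.7,-104.7) px 62 at [490. 151.]
stand leaves
  rect z0.086 c(580.6,-128.8) size(24.3,38.0) yaw-5.1 med(580.9,-127.7) px 1367 at [526.  79.]
  rect z0.086 c(549.2,-125.4) size(19.0,37.5) yaw-5.6 med(549.4,-124.3) px 974 at [521. 118.]
  rect z0.086 c(560.4,46.9) size(0.1,34.3) yaw-8.1 med(560.4,46.8) px 40 at [326. 134.]
  rect z0.086 c(517.8,-122.4) size(14.2,37.4) yaw-5.4 med(518.1,-121.0) px 673 at [516. 154.]
```

View pics/w7.png

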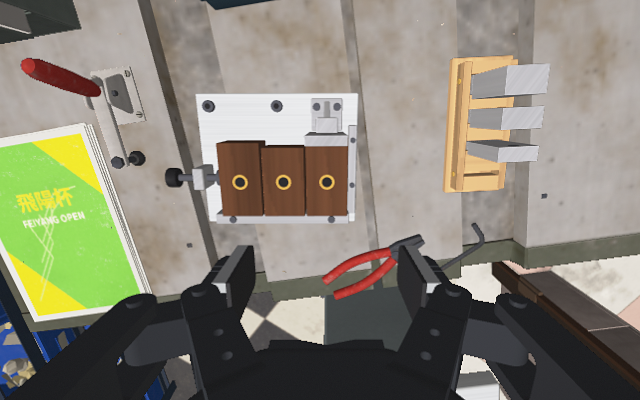

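```bash
python3 -c "
from station import bot
print(bot.hand_in())"
```

```text
the job is handed in; nothing more can be done
None
```

Leaf 1, the thinnest, is the reading: its tip (4 mm) goes into the gap and its step binds, so the gap is about 6 mm (camera reading 6.3 mm). I pressed it to about 13 N and left it standing against the stop, never touched the other leaves, and handed the job in at about 11 s; `hand_in()` returned no verdict.

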